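Free the leaning peg and hang the bench key

TASK

The heavy steel ring was left on the bench key's peg on the sloping white rack. First slide it onto the upright spigot of the grey stand, right down on the shoulder; then pick up the bench key and hang it by its round eye on the leaning peg, flat against the sloping board. Lower both rather than dropping them, and leave the bottles, beaker and spatula where they are.

Things in the scene. Friction and masses are not known exactly. Their poses are not given: they have to be found in the camera images.
- ring: dark steel ring (thick tube), 58 outside diameter, 27 bore, 30 high, 0.4 kg. Origin: centre of its underside; z: up along its bore. It starts on the leaning peg, underside flat on the sloping board, the bore hanging against the peg (centre about 7 down the slope from the peg's axis). It can be gripped across its outside.
- key: plain steel bench key lying flat on the table, 156 long, 0.25 kg: a straight bar 18 wide, 16 thick in the middle; at the +x end a round eye, 38 outside, 16 thick, through hole 20 diameter, its centre at x = 60; at the -x end a solid round head 34 diameter, 22 high, centre x = -60. Flat underside. Origin: underside of the bar's middle; x: along the bar to the eye; z: up.
- key_eye (a point): centre of the key's eye, on its underside; axes as the key
- peg_foot (a point): foot of the leaning peg, on its axis in the face of the sloping board. z: along the peg, away from the board (30 degrees from vertical, leaning to the robot's side); x: up the slope; y: level. The peg is a steel pin 12 diameter, 60 long, its last 10 tapering to 5. The board is flat, 130 wide (y -65 to 65) and runs from 150 below the foot (x = -150) to 50 above it.
- rack: fixed white plastic rack carrying the sloping board and peg, about 175 deep, 130 wide, 165 high. Origin: centre of its underside on the table; x: level, towards its high back; z: up. Peg foot is at (43, 0, 140).
- stand_seat (a point): centre of the flat shoulder of the fixed grey stand, 60 above the table, where the ring's underside must rest; z up. The shoulder is a steel pillar 44 diameter; from it the upright spigot, 22 diameter, rises 55 (its last 13 tapering to 8 diameter). The foot plate is 110 x 110 x 14 high.
- wash_bottle: white bottle, 68 diameter, 190 high; bystander. Origin: centre of the underside
- amber_bottle: amber glass jar with white cap, 56 diameter, 95 high; bystander. Origin: centre of the underside
- dropper_bottle: small white bottle, 38 diameter, 75 high; bystander. Origin: centre of the underside
- beaker: glass beaker, 72 diameter, 90 high; bystander. Origin: centre of the underside
- spatula: steel spatula, 170 long, lying on the table at the far side; bystander
Not all that is in view belongs to the job. Leave any orange look-alike of the key alone.

How it is judged:
On the way, in this order (a step that is already met when the one before it is completed fails the run):
1. the ring is over the spigot, down on the stand's shoulder (horizontal distance between ring and stand_seat below 0.005 m and z of ring in the frame of stand_seat between -0.004 and 0.004 m and angle between ring's own z axis and vertical below 0.1 rad), for 0.2 s.
2. the key's eye is over the leaning peg, down against the board (z of key_eye in the frame of peg_foot between -0.004 and 0.008 m and x of key_eye in the frame of peg_foot between -0.008 and 0.008 m and y of key_eye in the frame of peg_foot between -0.008 and 0.008 m and angle between the z axis of key and the z axis of peg_foot, either way round below 0.15 rad), for 0.2 s.
At the end, for the whole second after the job is handed in: Ring over the spigot: underside within 4 mm of the shoulder, 5 mm of the axis, upright within 0.1 rad. Key eye on the leaning peg: underside within 8 mm of the board, centre within 8 mm of the axis along and across the slope, parallel to the board within 0.15 rad. Both at rest (20 mm/s) (all of step 1 and all of step 2 and linear speed of each of ring, key below 0.02 m/s); the robot touches nothing.
It fails at once if a bystander is moved by more than 30 mm (distance of any of wash_bottle, amber_bottle, dropper_bottle, beaker, spatula from where it was at the start of the episode above 0.03 m).
It fails at once if the ring or key is dropped (out of the fingers and faster than 0.8 m/s, a free fall of about 30 mm) ((linear speed of ring above 0.8 m/s and contact force between ring and the fingers below 0.05 N) or (linear speed of key above 0.8 m/s and contact force between key and the fingers below 0.05 N)).
It also fails if it takes over 67 s, if anything falls off the work surface, if the arm or the gripper's body presses on something with over 40 N, if the wrist force passes 120 N, or if a joint passes its speed limit or range.

ROBOT

A 6-joint arm with a two-finger parallel gripper is mounted at the origin on the work surface. World frame = base frame: x ahead of the robot, y to its left, z up, the work surface at z = 0. Lengths are in m, angles in rad, forces in N, time in s.
With the tool pointing down it reaches from about 0.275 to 0.825 m from the base axis. Payload 4.9 kg.
Tool frame: the origin (TCP) lies midway between the tips of the shut fingers; the grasp point (between the pads) lies 19 mm behind it (bot.grip_depth is the distance from the TCP to the grasp point, in m); z points along the fingers, y is the line along which they close (so a half turn about z gives the same grasp; the last joint's range is limited). The gripper opens to 85 mm and grips with 20 to 120 N. Pads are 22 mm wide; open, the fingers measure 114 mm over their backs; the gripper's body (76 mm by 85 mm) begins 54 mm behind the grasp point. The pads swing forward as they close: fully open they stand 13 mm farther back than shut.
Start: joints at [0.99, 0.326, -0.193, 1.052, 0, 1.437], TCP at [0.238, 0.496, 0.231] pointing down, gripper open.
Joint ranges: [-2.65, 2.65], [-0.97, 1.79], [-1.3, 1.35], [-1.93, 2.1], [-1.47, 1.37], [-3.14, 3.14]. Speed limits (rad/s): [2.57, 2.57, 3.14, 3.14, 3.14, 3.14].

INTERFACE

Orientations are given as a unit quaternion [w, x, y, z].
In Python, from cell import bot gives the robot as it stands. Calls block until the motion is done:
- bot.move_pose(position, orientation): joint-space move of the TCP to a pose.
- bot.move_linear(position, speed=0.15, rotation=None, until_force=None): straight line of the TCP; rotation=None keeps the orientation; speed is the mean speed in m/s. With until_force (N) it stops when the force on the tool has changed by that much, and returns True; else False.
- bot.goto_joints(angles): joint-space move.
- bot.set_gripper(opening, grasp_force=None): opening from 0.0 (shut) to 1.0 (fully open); grasp_force is the grip in N (None keeps the last); returns when the fingers have stopped.
- bot.wait(seconds).
- bot.solve_ik(position, orientation): joint angles nearest the present ones, or None.
- bot.camera(name): name is "scene" or "top" or "wrist"; returns the picture (420x560x3 uint8, red, green, blue); there is no depth.
- bot.calibration(name): a dict with "mtx" (3x3 intrinsics, pixels), "extrinsics" (4x4, takes a point from world to camera coordinates); the wrist camera has in their place "hand_eye" (4x4, takes a point from camera to tool coordinates, whose origin is the TCP and whose axes are the flange's). Camera axes: x right, y down, z forward; pixel columns grow to the right and rows downward; lengths in m; the calibration is good to about 2 mm. A picture is of the moment at which its call begins: read the wrist's pose just before it. calibration takes no time and is no camera call.
A pose or a line that the arm cannot do raises bot.PlanningError and nothing moves.
- bot.close_job(): hands the job in; it is judged then, once.
Trained networks look in the newest picture that a camera, given by its name, has taken for a name from the list of things; names that differ only in an ending like _2 or _b are one class to them, and where a whole thing is asked for, a point or a joint stands for the part that bears it (a point fixed in the world has none). Each returns a list of dicts, best first, with "confidence" (0 to 1); they miss things now and then, are a little off and sometimes report something else, mostly with a low value. They report only what shows in the picture. A call takes as long as a camera call. They do not tell look-alikes from the thing itself.
- bot.search_frame(camera, thing): "bbox" ([left, top, width, height] in pixels, round what is visible of it).
Readings, each from a call of its own:
- bot.read_clock(): time.
- bot.read_joint_positions(): joint angles.
- bot.read_joint_vel(): joint speeds.
- bot.read_joint_efforts(): joint torques, N m.
- bot.read_position(): TCP position.
- bot.read_tool_rot(): TCP orientation.
- bot.read_ft_force(): force on the tool from outside, world axes, zero at the start.
- bot.read_moment(): the same for the moment, N m.
- bot.read_gripper_width(): opening from 0.0 (shut) to 1.0 (fully open).
- bot.read_finger_force(): force on a finger pad.
Only numpy, scipy, OpenCV 4.12 (cv2) and the standard library are available. Lean on these libraries where they do the work, as an engineer would, in place of code of your own. Each camera call takes 0.05 s, during which the arm holds its last target. There are 200 camera calls.

## Working session

There is one attempt and no reset: what is moved stays moved. The work goes in short steps, each a Python script; the robot and the scene stay as the last script left them, time stands still between calls to the robot, and variables do not carry over. Pictures are saved under pics/ and viewed, at most 10 in all, crops included, and the job is handed in when it is done.

```bash
mkdir -p pics; ls; cat > h.py <<'E'
from cell import bot
import numpy as np, cv2
from scipy.spatial.transform import Rotation as R
np.set_printoptions(precision=4,suppress=True)
def q(M):
    a=R.from_matrix(M).as_quat(); return [a[3],a[0],a[1],a[2]]
def Rt():
    a=bot.read_tool_rot(); return R.from_quat([a[1],a[2],a[3],a[0]]).as_matrix()
def snap(name,fn=None):
    """returns image, K, world->cam 4x4"""
    c=bot.calibration(name)
    if name=="wrist":
        T=np.eye(4);T[:3,:3]=Rt();T[:3,3]=bot.read_position()
        E=np.linalg.inv(T@np.array(c["hand_eye"]))
    else: E=np.array(c["extrinsics"])
    im=bot.camera(name)
    if fn: cv2.imwrite("pics/"+fn,im[:,:,::-1])
    return im,np.array(c["mtx"]),E
def ray(K,E,u,v):
    d=E[:3,:3].T@np.linalg.inv(K)@[u,v,1]; return -E[:3,:3].T@E[:3,3],d
def onz(K,E,u,v,z):
    o,d=ray(K,E,u,v); return o+d*(z-o[2])/d[2]
def proj(K,E,P):
    P=np.atleast_2d(P)@E[:3,:3].T+E[:3,3]; p=P@K.T; return p[:,:2]/p[:,2:]
E
python3 - <<'E'
from h import *
for n in("scene","top"):
    im,K,Ex=snap(n,n+"0.png")
    print(n,K[0],-Ex[:3,:3].T@Ex[:3,3],Ex[2,:3])
    for t in("ring","key","rack","stand_seat","wash_bottle","amber_bottle","dropper_bottle","beaker","spatula"):
        print(t,[(np.round(d["bbox"]).tolist(),round(d["confidence"],2)) for d in bot.search_frame(n,t)][:3])
E
```

```text
pics
scene [483.0134   0.     272.3508] [1.2392 0.3019 1.3221] [-0.4761 -0.2127 -0.8533]
ring [([346.0, 239.0, 22.0, 17.0], 0.86)]
key [([275.0, 179.0, 29.0, 42.0], 0.79), ([232.0, 158.0, 44.0, 24.0], 0.71), ([323.0, 190.0, 48.0, 10.0], 0.71)]
rack [([326.0, 223.0, 54.0, 66.0], 0.86)]
stand_seat [([179.0, 178.0, 43.0, 34.0], 0.78)]
wash_bottle [([416.0, 215.0, 37.0, 45.0], 0.64), ([156.0, 128.0, 21.0, 32.0], 0.36)]
amber_bottle [([265.0, 233.0, 20.0, 32.0], 0.89), ([345.0, 241.0, 26.0, 15.0], 0.67), ([249.0, 219.0, 17.0, 16.0], 0.3)]
dropper_bottle [([415.0, 216.0, 38.0, 43.0], 0.66), ([249.0, 218.0, 14.0, 19.0], 0.51)]
beaker [([152.0, 130.0, 24.0, 29.0], 0.59)]
spatula [([228.0, 251.0, 35.0, 56.0], 0.95)]
top [480.7402   0.     278.1353] [0.316  0.0062 1.4486] [ 0.1916  0.0117 -0.9814]
ring [([178.0, 187.0, 23.0, 25.0], 0.88)]
key [([309.0, 267.0, 53.0, 17.0], 0.85), ([324.0, 146.0, 42.0, 37.0], 0.79), ([277.0, 228.0, 15.0, 53.0], 0.63)]
rack [([161.0, 175.0, 67.0, 71.0], 0.82), ([275.0, 227.0, 15.0, 56.0], 0.42)]
stand_seat [([357.0, 206.0, 39.0, 39.0], 0.71)]
wash_bottle [([105.0, 245.0, 37.0, 25.0], 0.75), ([278.0, 230.0, 13.0, 52.0], 0.32)]
amber_bottle [([263.0, 178.0, 16.0, 20.0], 0.55)]
dropper_bottle [([296.0, 204.0, 13.0, 14.0], 0.47)]
beaker [([427.0, 242.0, 32.0, 29.0], 0.87)]
spatula [([280.0, 132.0, 22.0, 49.0], 0.84)]
```

```bash
python3 - <<'E'
import cv2
a=cv2.imread("pics/top0.png")[110:310,80:480]
cv2.imwrite("pics/top0z.png",cv2.resize(a,(800,400),interpolation=cv2.INTER_CUBIC))
E
```

```text
(no output)
```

View pics/top0z.png

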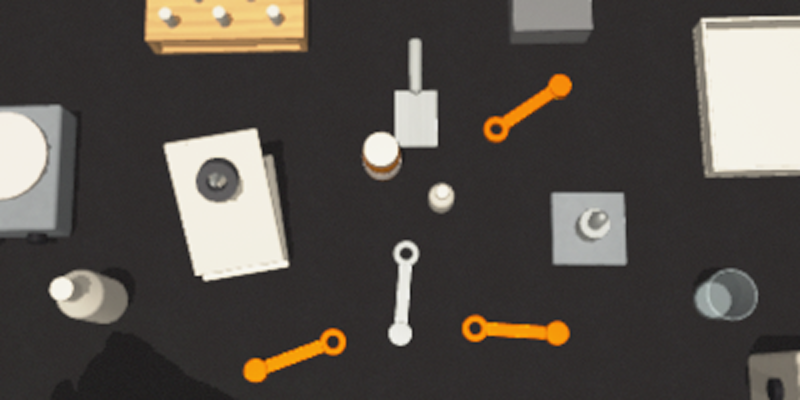

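The top view shows the steel key (eye at about 282,235 and head at about 280,277), the rack with the ring on the left, and the stand on the right. The three orange keys are decoys. Next I'll get rough positions and check reachability.

```bash
python3 - <<'E'
from h import *
import scipy.optimize as so
im,K,Ex=snap("top")
f=lambda x,y:(80+x/2,110+y/2)
# rack fit from board corners (zoom px) 
px=np.array([f(165,143),f(256,129),f(197,278),f(288,266)])
loc=np.array([[86.3,65,165],[86.3,-65,165],[-87,65,65],[-87,-65,65]])/1e3
def res(p):
    c,s=np.cos(p[2]),np.sin(p[2]);W=loc@np.array([[c,-s,0],[s,c,0],[0,0,1]]).T+[p[0],p[1],0]
    return (proj(K,Ex,W)-px).ravel()
r=so.least_squares(res,[.45,.25,.2]);p=r.x;print("rack",p,r.fun)
Rz=R.from_euler('z',p[2]).as_matrix();foot=Rz@[.043,0,.14]+[p[0],p[1],0];print("foot",foot)
a,b=onz(K,Ex,*f(405,252),.016),onz(K,Ex,*f(400,333),.02);print("key eye/head",a,b,np.linalg.norm(a-b))
print("stand plate corners",[onz(K,Ex,*f(*c),.014)[:2] for c in((552,193),(624,193),(627,265),(552,265))])
print("dropper",onz(K,Ex,*f(442,198),.05),"amber",onz(K,Ex,*f(381,152),.09))
B=Rz@R.from_euler('y',-30,degrees=True).as_matrix() # x up slope, z normal
print(B)
tr=B@np.diag([1,-1,-1]); tr2=B@np.diag([-1,1,-1])
for t in(tr,tr2):
  for h in(0,.08,.15):
    print(h,bot.solve_ik((foot-.007*B[:,0]+h*B[:,2]).tolist(),q(t)))
  print('key',bot.solve_ik((foot-.06*B[:,0]).tolist(),q(t)))
h=bot.calibration("wrist");print(h["hand_eye"],h["mtx"])
E
```

```text
rack [0.5679 0.2619 0.1508] [ 0.0544  1.4583  1.1287  0.6802 -0.0561 -0.3309 -1.18   -1.8519]
foot [0.6104 0.2683 0.14  ]
key eye/head [0.5101 0.0115 0.016 ] [0.3895 0.021  0.02  ] 0.121026725308912
stand plate corners [array([ 0.5964, -0.2132]), array([ 0.5943, -0.322 ]), array([ 0.4847, -0.3197]), array([ 0.4867, -0.208 ])]
dropper [ 0.585  -0.0449  0.05  ] amber [0.6471 0.0434 0.09  ]
[[ 0.8562 -0.1502 -0.4943]
 [ 0.1301  0.9887 -0.0751]
 [ 0.5     0.      0.866 ]]
0 [ 0.3508  0.332  -0.6298  0.0941 -0.0995 -2.9678]
0.08 [ 0.3676  0.1718 -0.6306  0.255  -0.1078 -2.9531]
0.15 [ 0.3847  0.0433 -0.6032  0.4126 -0.1162 -2.938 ]
key [ 0.3703  0.3117 -0.7607 -0.0147 -0.1091 -2.9507]
0 [ 0.3508  0.332  -0.6298  0.0941 -0.0995  0.1738]
0.08 [ 0.3676  0.1718 -0.6306  0.255  -0.1078  0.1885]
0.15 [ 0.3847  0.0433 -0.6032  0.4126 -0.1162  0.2036]
key [ 0.3703  0.3117 -0.7607 -0.0147 -0.1091  0.1909]
[[ 0.0002 -0.9655 -0.2603  0.0665]
 [ 1.      0.0002  0.0002  0.0002]
 [-0.0002 -0.2603  0.9655 -0.1425]
 [ 0.      0.      0.      1.    ]] [[348.9409   0.     274.9352]
 [  0.     348.9409 208.8606]
 [  0.       0.       1.    ]]
```

```bash
python3 - <<'E'
from h import *
D=np.diag([-1.,1,-1])
bot.move_pose([.49,-.265,.30],q(D)); 
im,K,E=snap("wrist","w_stand.png");print(bot.read_clock());np.savez("stand",K=K,E=E)
print(bot.search_frame("wrist","stand_seat")[:2])
bot.move_pose([.42,.016,.30],q(D))
im,K,E=snap("wrist","w_key.png");np.savez("key",K=K,E=E)
print(bot.search_frame("wrist","key")[:2])
B=R.from_euler('z',.1508).as_matrix()@R.from_euler('y',-30,degrees=True).as_matrix()
foot=np.array([.6104,.2683,.14])
bot.move_pose((foot-.007*B[:,0]+.15*B[:,2]).tolist(),q(B@D))
im,K,E=snap("wrist","w_ring.png");np.savez("ring",K=K,E=E)
print(bot.search_frame("wrist","ring")[:2],bot.read_clock())
a=cv2.imread("pics/w_stand.png");b=cv2.imread("pics/w_key.png");c=cv2.imread("pics/w_ring.png")
E
```

```text
3.9333
[{'bbox': [227.9, 164.9, 88.6, 85.1], 'confidence': 0.82}]
[{'bbox': [258.6, 130.6, 36.4, 120.3], 'confidence': 0.94}, {'bbox': [161.4, 344.3, 27.1, 25.3], 'confidence': 0.94}]
[{'bbox': [238.7, 165.3, 74.8, 73.5], 'confidence': 0.92}] 6.325
```

View pics/w_stand.png

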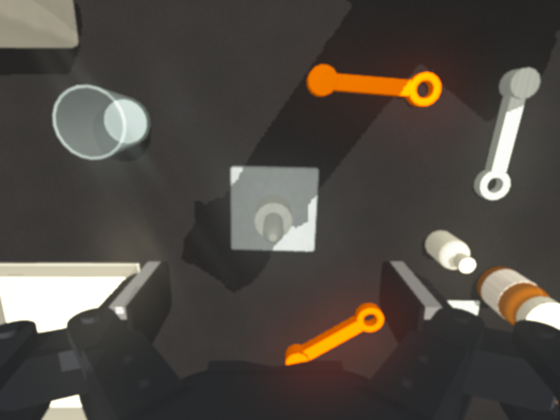

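View pics/w_key.png

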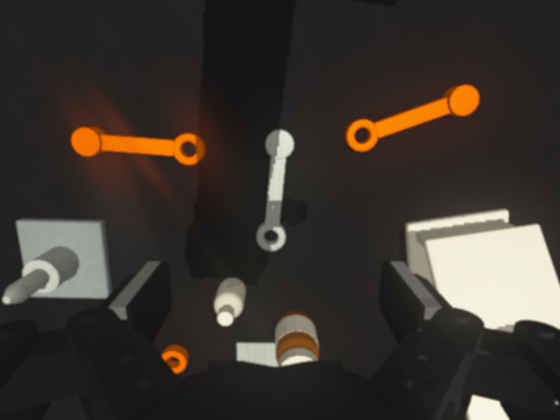

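View pics/w_ring.png

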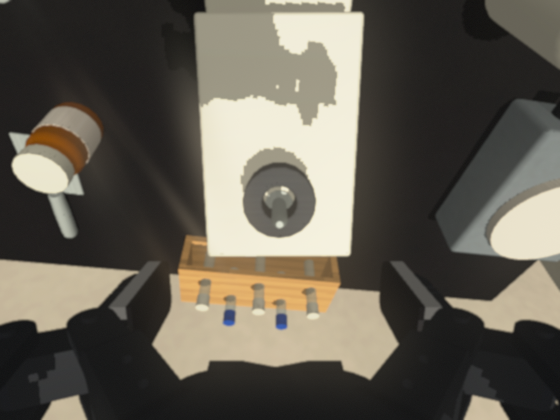

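```bash
python3 - <<'E'
from h import *
import scipy.optimize as so
L=lambda n:(np.load(n+".npz")["K"],np.load(n+".npz")["E"])
K,E=L("ring")
px=np.array([[195,14],[363,13],[351,255],[207,256],[279,225]],float)
loc=np.array([[-150,-65,0],[-150,65,0],[50,65,0],[50,-65,0],[0,0,60]])/1e3
w=np.array([1,1,1,1,2.])[:,None]
def fr(p): return R.from_euler('z',p[2]).as_matrix()@R.from_euler('y',-30,degrees=True).as_matrix()
res=lambda p:((proj(K,E,loc@fr(p).T+[p[0],p[1],.14])-px)*w).ravel()
r=so.least_squares(res,[.61,.268,.15]);print("foot",r.x,r.fun)
B=fr(r.x);f=np.array([r.x[0],r.x[1],.14])
print("pred ring top", proj(K,E,f+B@[-.007,0,.03]))
a=np.linspace(0,6.28,60)
for h in(.03,0): 
  P=proj(K,E,np.c_[.029*np.cos(a)-.007,.029*np.sin(a),0*a+h]@B.T+f);print(P.min(0),P.max(0))
K,E=L("stand")
for c,z in(((231,167),.014),((319,168),.014),((316,251),.014),((230,250),.014),((273,240),.115)): print(onz(K,E,*c,z))
K,E=L("key")
e,h=onz(K,E,271,237,.016),onz(K,E,280,144,.022);print("key",e,h,np.linalg.norm(e-h),np.degrees(np.arctan2(*(e-h)[1::-1])))
E
python3 - <<'E'
import cv2
a=cv2.imread("pics/w_stand.png")[150:270,200:340];b=cv2.imread("pics/w_key.png")[120:260,200:340]
b=cv2.resize(b,(400,400));a=cv2.resize(a,(400,343));a=cv2.copyMakeBorder(a,0,57,0,0,0)
cv2.imwrite("pics/z.png",cv2.hconcat([a,b]))
E
```

```text
foot [0.6121 0.2713 0.1542] [-2.2382 -1.2891  1.42   -1.1014 -0.5075  2.5886  0.013   1.8884  0.5686
  0.6497]
pred ring top [[278.9327 205.0511]]
[241.7837 168.0992] [316.1104 240.0642]
[245.0743 162.8731] [312.2507 228.343 ]
[ 0.4861 -0.3178  0.014 ]
[ 0.4872 -0.2094  0.014 ]
[ 0.5968 -0.2096  0.014 ]
[ 0.5955 -0.3226  0.014 ]
[ 0.5444 -0.2656  0.115 ]
key [0.5075 0.0107 0.016 ] [0.3883 0.0218 0.022 ] 0.11995421837394107 -5.3486018593811515
```

View pics/z.png

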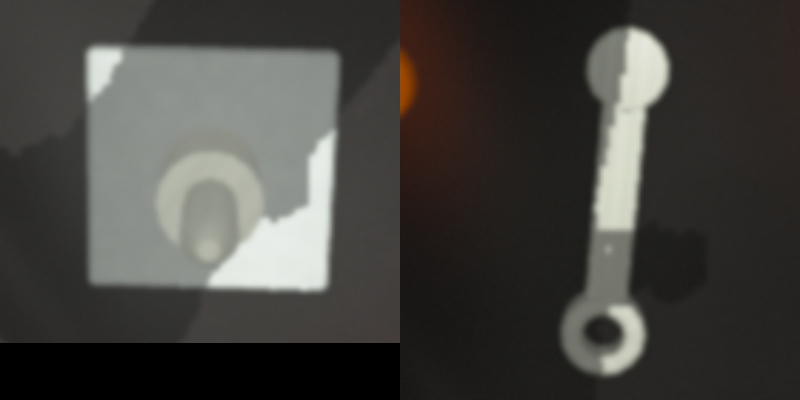

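```bash
python3 - <<'E'
from h import *
L=lambda n:(np.load(n+".npz")["K"],np.load(n+".npz")["E"])
K,E=L("stand");print(onz(K,E,272.8,237.5,.115),onz(K,E,273.5,221.8,.06))
B=R.from_euler('z',.1542).as_matrix()@R.from_euler('y',-30,degrees=True).as_matrix()
f=np.array([.6121,.2713,.14]);D=np.diag([-1.,1,-1])
np.savez("peg",B=B,f=f)
P=lambda h,x=-.007:(f+B@[x,0,h]).tolist()
bot.move_pose(P(.12),q(B@D))
print(bot.read_ft_force())
print("hit",bot.move_linear(P(.003),speed=.06,until_force=6),bot.read_position()-P(.003))
bot.set_gripper(0.0,grasp_force=50)
print(bot.read_gripper_width(),bot.read_finger_force(),bot.read_ft_force())
try: bot.move_linear(P(.13),speed=.08)
except Exception as e: print(e)
print(bot.read_gripper_width(),bot.read_ft_force(),bot.read_clock())
snap("wrist","ringheld.png")
E
```

```text
[ 0.5417 -0.2658  0.115 ] [ 0.5424 -0.2653  0.06  ]
[ 0.3238 -1.5193 -0.341 ]
hit False [0.0001 0.0001 0.0004]
0.669589793159115 51.56061440706253 [-4.773  -2.8281  5.8246]
0.6703834441286941 [ 0.2763  0.1796 -4.7079] 10.8
```

View pics/ringheld.png

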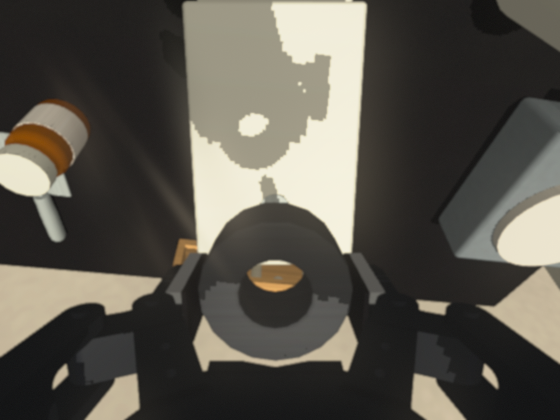

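```bash
python3 - <<'E'
from h import *
c=bot.calibration("wrist");K=np.array(c["mtx"]);E=np.linalg.inv(np.array(c["hand_eye"]))
a=np.linspace(0,6.28,100)
for dx in(-.004,0,.004):
  for zb in (.003,-.001):
    o=[]
    for r,z in((.029,zb-.03),(.0135,zb-.03),(.029,zb)):
      P=proj(K,E,np.c_[dx+r*np.cos(a),r*np.sin(a),0*a+z]);o+=[P[:,0].min(),P[:,0].max(),P[:,1].min(),P[:,1].max()]
    print(dx,zb,np.round(o))
D=np.diag([-1.,1,-1])
for yaw in (0,):
  for z in(.06,.2,.3): print(bot.solve_ik([.542,-.2655,z],q(D)))
E
python3 - <<'E'
import cv2
a=cv2.imread("pics/ringheld.png")[190:370,180:370]
cv2.imwrite("pics/z2.png",cv2.resize(a,(570,540),interpolation=cv2.INTER_CUBIC))
E
```

```text
-0.004 0.003 [195. 351. 236. 375. 237. 309. 277. 341. 210. 337. 213. 330.]
-0.004 -0.001 [193. 353. 240. 383. 236. 310. 282. 348. 208. 339. 216. 335.]
0 0.003 [195. 352. 225. 367. 237. 310. 266. 332. 209. 338. 204. 323.]
0 -0.001 [192. 354. 229. 374. 235. 311. 271. 339. 208. 339. 206. 327.]
0.004 0.003 [194. 352. 214. 358. 236. 310. 256. 323. 209. 338. 195. 315.]
0.004 -0.001 [191. 355. 218. 365. 235. 311. 261. 329. 207. 340. 197. 320.]
[-0.5777  0.581  -0.2621  0.7277  0.     -0.5777]
[-0.5777  0.4459 -0.0943  1.0306  0.     -0.5777]
[-0.5777  0.3967  0.086   1.2601  0.     -0.5777]
```

View pics/z2.png

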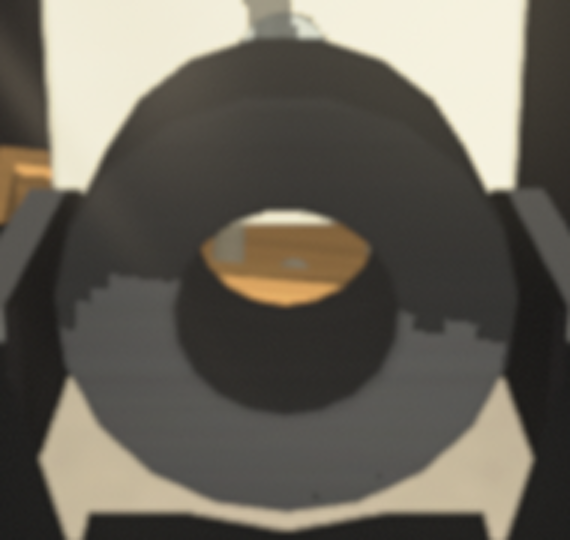

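```bash
python3 - <<'E'
from h import *
D=np.diag([-1.,1,-1]); x,y=.543,-.2663
p=bot.read_position(); bot.move_linear([p[0]-.03,p[1],.34],speed=.15)
bot.move_pose([x,y,.25],q(D))
bot.wait(.3);f0=np.array(bot.read_ft_force());print(f0,bot.read_gripper_width())
bot.move_linear([x,y,.135],speed=.1)
for z in(.105,.080):
    print(z,bot.move_linear([x,y,z],speed=.03,until_force=8),bot.read_position(),np.array(bot.read_ft_force())-f0)
print(bot.move_linear([x,y,.056],speed=.015,until_force=8),bot.read_position(),np.array(bot.read_ft_force())-f0,bot.read_clock())
E
```

```text
[-0.0049  0.0788 -5.0099] 0.6667795517809441
0.105 False [ 0.5432 -0.2664  0.1052] [0.0648 0.2554 0.0809]
0.08 False [ 0.5432 -0.2664  0.0802] [-0.1661 -0.1237  0.0449]
True [ 0.5429 -0.2663  0.0634] [0.1915 0.2648 8.9125] 18.375
```

```bash
python3 - <<'E'
from h import *
D=np.diag([-1.,1,-1]); x,y=.543,-.2663
bot.set_gripper(1.0); print(bot.read_gripper_width(),bot.read_ft_force())
bot.move_linear([x,y,.20],speed=.1)
bot.move_linear([x-.05,y,.28],speed=.2)
im,K,E=snap("wrist","ringplaced.png")
a=np.linspace(0,6.28,100);
for z,r in((.09,.029),(.09,.0135)):
  P=proj(K,E,np.c_[.542+r*np.cos(a),-.2655+r*np.sin(a),0*a+z]);print(P.min(0),P.max(0))
k=R.from_euler('z',-5.35,degrees=True).as_matrix()
bot.move_pose([.448,.0163,.14],q(k@D))
im,K,E=snap("wrist","key2.png");np.savez("key2",K=K,E=E)
print(bot.search_frame("wrist","key")[:2],bot.read_clock())
A=cv2.imread("pics/ringplaced.png")[120:320,180:380];b=cv2.imread("pics/key2.png")[:,140:420]
b=cv2.resize(b,(400,600));A=cv2.resize(A,(400,400));A=cv2.copyMakeBorder(A,0,200,0,0,0)
cv2.imwrite("pics/z3.png",cv2.hconcat([A,b]))
E
```

```text
1.0038990385546749 [ 0.4567  0.9905 -0.3437]
[245.812 206.339] [303.559  261.0599]
[261.2516 221.4198] [288.1287 246.8844]
[{'bbox': [0.0, 119.4, 160.3, 48.0], 'confidence': 0.94}, {'bbox': [376.3, 1.0, 183.1, 121.7], 'confidence': 0.72}] 22.2917
```

View pics/z3.png

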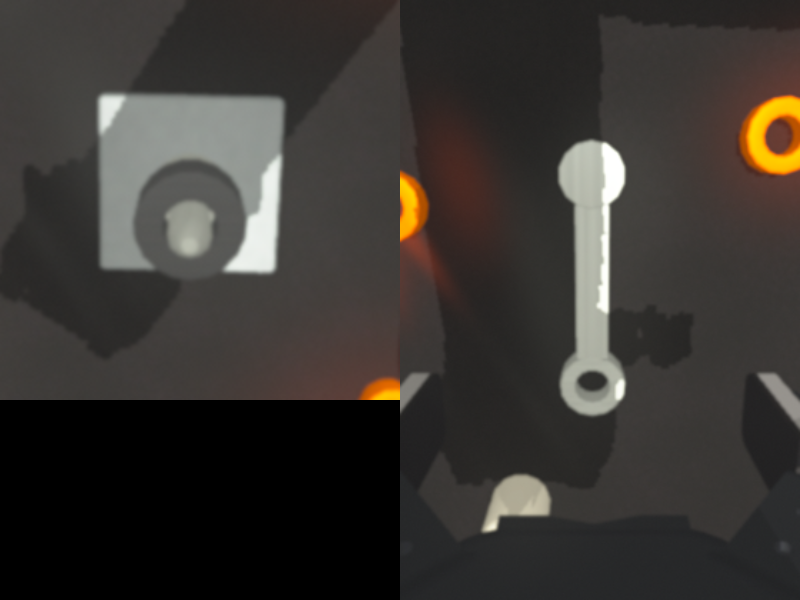

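```bash
python3 - <<'E'
from h import *
D=np.diag([-1.,1,-1]); s=1/1.4286
z=np.load("key2.npz");K,E=z["K"],z["E"]
e,h=onz(K,E,140+192.5*s,384*s,.016),onz(K,E,140+191.5*s,174*s,.022)
th=np.arctan2(*(e-h)[1::-1]);m=(e+h)/2;print(e,h,np.linalg.norm((e-h)[:2]),np.degrees(th),m)
k=R.from_euler('z',th).as_matrix()
bot.move_linear([m[0],m[1],.09],speed=.15,rotation=q(k@D))
print(bot.move_linear([m[0],m[1],.003],speed=.06,until_force=6),bot.read_position())
bot.set_gripper(0.0,grasp_force=70);print(bot.read_gripper_width(),bot.read_finger_force(),bot.read_ft_force())
bot.move_linear([m[0],m[1],.13],speed=.08)
print(bot.read_gripper_width(),bot.read_ft_force())
bot.move_linear([m[0],m[1]+.02,.34],speed=.2)
im,K,E=snap("wrist","keyheld.png");print(bot.read_clock())
c=np.linalg.inv(np.array(bot.calibration("wrist")["hand_eye"]))
a=np.linspace(0,6.28,100)
for r,x0,zz in((.019,-.06,.003-.016),(.01,-.06,.003-.016),(.017,.06,.003-.022)):
  P=proj(K,c,np.c_[x0+r*np.cos(a),r*np.sin(a),0*a+zz]);print(P.min(0),P.max(0))
E
```

```text
[0.5063 0.0106 0.016 ] [0.3881 0.0212 0.022 ] 0.1186751826715033 -5.132497170778444 [0.4472 0.0159 0.019 ]
False [0.4475 0.0159 0.0033]
0.18447646455730252 68.94141912460327 [-1.5102 -0.6467  5.6755]
0.19265619826605884 [ 0.8186 -0.0878 -2.8705]
28.0083
[231.8008 368.4169] [315.763  437.2881]
[251.7028 385.5249] [295.8639 421.7469]
[224.4369  81.9134] [322.5915 182.2226]
```

View pics/keyheld.png

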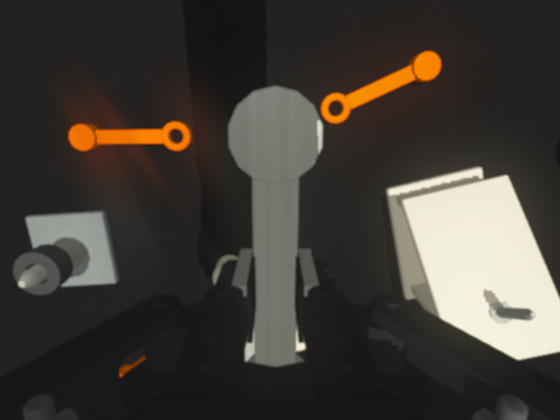

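```bash
cat >> h.py <<'E'
D=np.diag([-1.,1,-1])
E
python3 - <<'E'
from h import *
z=np.load("peg.npz");B,f=z["B"],z["f"]
P=lambda h,x=-.0605,y=-.0007:(f+B@[x,y,h]).tolist()
for h in(.16,.07,.003): print(bot.solve_ik(P(h),q(B@D)) is not None)
bot.move_pose(P(.16),q(B@D))
bot.move_linear(P(.085),speed=.1);bot.wait(.3);f0=np.array(bot.read_ft_force());print(f0)
for h in(.06,.035,-.003):
    hit=bot.move_linear(P(h),speed=.025,until_force=6)
    print(h,hit,B.T@(np.array(bot.read_position())-f),B.T@(np.array(bot.read_ft_force())-f0))
    if hit: break
print(bot.read_clock(),bot.read_gripper_width())
snap("wrist","hang.png");snap("scene","hang_s.png")
E
```

```text
True
True
True
[-0.5881 -0.2532 -2.3748]
0.06 False [-0.0604 -0.0007  0.0601] [ 0.0711 -0.4441  1.076 ]
0.035 False [-0.0604 -0.0007  0.0351] [0.6619 0.1773 0.4576]
-0.003 True [-0.0606 -0.0007  0.0037] [2.2205 0.4756 7.1454]
33.5833 0.18612738222175615
```

```bash
python3 - <<'E'
from h import *
z=np.load("peg.npz");B,f=z["B"],z["f"]
P=lambda h,x=-.0605,y=-.0007:(f+B@[x,y,h]).tolist()
bot.set_gripper(1.0)
bot.move_linear(P(.10),speed=.1)
bot.move_linear(P(.17,-.03),speed=.15)
snap("wrist","after.png");print(bot.read_clock(),bot.read_ft_force())
im,K,E=snap("wrist")
a=np.linspace(0,6.28,100)
P2=proj(K,E,(np.c_[.019*np.cos(a)-.004,.019*np.sin(a),0*a+.016])@B.T+f);print(P2.min(0),P2.max(0))
E
```

```text
36.1833 [-0.0075  0.2891  0.2264]
[254.0366 204.4841] [296.81   245.3398]
```

View pics/after.png

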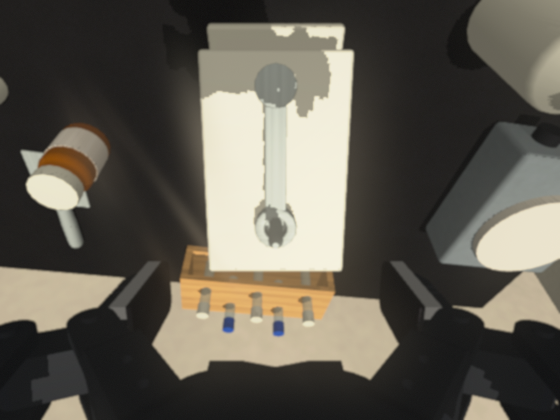

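The key hangs flat on the board. Its eye is over the peg at about (275,227), close to the predicted (275,225). The robot is clear of everything, so I'm handing in.

```bash
python3 -c "
from h import *
print(bot.close_job())"
```

```text
the job is handed in; nothing more can be done
None
```

I handed the job in at about 36 s on the robot clock: the ring is down on the stand's shoulder and the key hangs by its eye flat against the sloping board. Wrist-camera views after each release agree with this, but the hand-in returned no verdict.

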